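Wedge the rocking bamboo stand

ROBOT

A 6-joint arm with a two-finger parallel gripper is mounted at the origin on the work surface. World frame = base frame: x ahead of the robot, y to its left, z up, the work surface at z = 0. Lengths are in mm, angles in rad, forces in N, time in s.
With the tool pointing down it reaches from about 275 to 1000 mm from the base axis. Payload 8.4 kg.
Tool frame: the origin (TCP) lies between the finger pads; the fingertips stand 22 mm ahead of it and the grasp point (between the pads) lies 3 mm ahead of it (r.nose_length is the z of the fingertips in the tool frame, in mm); z points along the fingers, y is the line along which they close (so a half turn about z gives the same grasp; the last joint's range is limited). The gripper opens to 85 mm and grips with 20 to 120 N. Pads are 22 mm wide; open, the fingers measure 114 mm over their backs; the gripper's body (76 mm by 85 mm) begins 54 mm behind the grasp point. The pads swing forward as they close: fully open they stand 13 mm farther back than shut.
Start: joints at [-1.148, 0.353, 1.633, -0, 1.155, -0.002], TCP at [257.586, -569.454, 253.281] pointing down, gripper open.
Joint ranges: [-2.63, 2.63], [-0.92, 2.1], [0.06, 2.66], [-1.3, 4.44], [0, 2.69], [-3.02, 3.02]. Speed limits (rad/s): [2.22, 2.22, 2.79, 3.14, 3.14, 3.14].

INTERFACE

Orientations are given as [roll, pitch, yaw] about the fixed x, y, z axes, in that order (R = Rz(yaw) Ry(pitch) Rx(roll)).
In Python, from rig import r, grab_frame, camera_params gives the robot as it stands (r), with the cameras as plain functions.
- The arm moves only by the shell command python3 steer.py 'ROWS' [FORCE]. ROWS is a JSON list that holds a single list of rows (three levels of brackets), with 1 to 5 rows, each of 7 numbers: a rotation vector rx, ry, rz in shares of 2 rad (1.0 is 2 rad), then dx, dy, dz in shares of 1000 mm (1.0 is 1000 mm), then the opening from 0.0 (shut) to 1.0 (fully open); each row shifts and turns the commanded pose from where the row before left it, along the tool's axes as they then stand; what a row does not reach is not made up. A row lasts 1/12 s, in which the tool goes at most 41.7 mm and 0.125 rad, less where a joint would pass 70% of its speed; a pose out of reach is approached as far as the arm can. The fingers move at their own pace and stop on an object; FORCE is the grip in N (left out, the last holds). Time passes only in rows, so rows that do not move let the fingers close. It prints the time, the measured TCP pose, the force, the opening and the grip force at its end. Input that does not fit is refused with a message, and nothing moves.
- r.sense(): the state, without advancing time (a new reading comes with each control period).
- grab_frame(name): name is "scene" or "top"; returns the picture (400x640x3 uint8, red, green, blue); there is no depth.
- camera_params(name): a dict with "fx", "fy", "cx", "cy" (pixels), "dist_coeffs" ([k1, k2, p1, p2, k3] as OpenCV has them; the pictures are not rectified), "rvec" (rotation vector, rad) and "tvec" (3), from world to camera coordinates, as OpenCV has them. Camera axes: x right, y down, z forward; pixel columns grow to the right and rows downward; lengths in mm; the calibration is good to about 2 mm. A picture is of the moment at which its call begins. camera_params takes no time and is no camera call.
- r.sign_off(): hands the job in; it is judged then, once.
The state is a dict: "clock": time; "qpos": joint angles; "qvel": joint speeds; "joint_efforts": joint torques, N m; "eef_pos": TCP position; "tcp_rot": TCP orientation; "contact_force": force on the tool from outside, world axes, zero at the start; "wrist_torque": the same for the moment, N m; "opening": opening from 0.0 (shut) to 1.0 (fully open); "grasp_force": force on a finger pad.
Only numpy, scipy, OpenCV 4.12 (cv2) and the standard library are available. Lean on these libraries where they do the work, as an engineer would, in place of code of your own. Each camera call takes 0.05 s, during which the arm holds its last target. There are 200 camera calls.

TASK

The bamboo stand rocks because its front leg nearest the robot has lost its rubber foot (the front is the side where the lower tier steps out with the glass dishes). From the front, slide the orange levelling wedge, thin end first and flat on the counter, squarely under that bare leg and push it until it jams tight and carries the leg; leave it there, the stand still level. Do not shove the stand along or upset the dishes and other things on and around it.

Things in the scene. Friction and masses are not known exactly. Their poses are not given: they have to be found in the camera images.
- wedge: Orange plastic levelling wedge lying flat on the counter, 100 mm long, 36 mm wide, 60 g. Origin: centre of its underside. Its x axis points to the thin end (3 mm thick, at x = +50 mm); the top slopes evenly up to the 19 mm thick butt at x = -50 mm, whose end face is upright. Sides upright and parallel, to be gripped across the 36 mm width.
- wedge_tip (a point): Middle of the lower edge of the wedge's thin end.
- wedge_butt (a point): Centre of the wedge's upright thick end face (36 mm wide, 19 mm high), 9.5 mm above its underside. Once the wedge meets the leg, a level push of about 4 to 8 N here drives it tight; from about 10 N the whole loaded stand starts to slide along with it.
- stand: Loose two-tier bamboo stand, 360 wide (y), 240 deep (x), 200 mm high, about 2.8 kg loaded. Origin: on the counter under its centre. Its front (-x) faces the robot's right (its yaw is about 1.1 rad), its +y end is nearest the robot. Legs 28 mm square, centred at x = -70 and +90, y = -140 and +140 mm; three have rubber feet 13 mm high, that at (-70, +140) has none. It stands level on these.
- bare_leg (a point): Middle of the lower front edge of the bare front leg, 13 mm above the counter, at (-84, +140, 13) mm in the stand's frame; axes as the stand's. Pushed along the stand's +x, the wedge meets this edge and jams by friction (about 0.6) when its thin end is about 62 mm past it and its butt still stands out about 38 mm. The counter in front of and under the leg is clear.
- dish_a: Small green glass side dish, 84 mm across, 32 mm high, 120 g, on the lower tier above the bare leg. Origin: centre of its underside.
- dish_b: Clear glass side dish, 108 mm across, 45 mm high, 280 g, on the lower tier at the front middle. Origin: centre of its underside.
- bowl: Matte black ceramic bowl, 136 mm across, 65 mm high, 600 g, on the upper tier at the end away from the robot. Origin: centre of its underside.
- greenbox: Green polypropylene box, 90 x 125 x 55 mm, its flip lid open on the back edge, reaching up to about 350 mm above the counter, on the upper tier at the end near the robot. Origin: centre of its underside.
- spoon: Steel serving spoon, 200 mm long, lying front to back on the lower tier at the end away from the robot. Origin: middle of its length, underside.
- dish_c: Second small green glass side dish, 84 mm across, 32 mm high, 120 g, on the counter in front of the stand, 100 mm or more from the wedge's centre. Origin: centre of its underside.
- tier_edge (a point): Lower front edge of the slatted lower tier right above the bare leg, 85 mm above the counter, at (-120, +140, 85) mm in the stand's frame. The tier is 15 mm thick and overhangs the front legs by 36 mm: it nearly hides the jammed wedge from above and blocks a gripper held upright there. The upper tier (188 to 200 mm high) stands back, over x = -20 to +120 mm.

How it is judged:
By the outcome, as a careful person would: the job done as asked, in the order asked, and still so for the second after the job is handed in, with the robot touching nothing.
It also fails if it takes over 58 s, if anything falls off the work surface, if the arm or the gripper's body presses on something with over 40 N, if the wrist force passes 120 N, or if a joint passes its speed limit or range.

## Working session

There is one attempt and no reset: what is moved stays moved. The work goes in short steps, Python scripts to look and compute and a shell command to move; the robot and the scene stay as the last step left them, time stands still between calls to the robot, and variables do not carry over. Pictures are saved under pics/ and viewed, at most 10 in all, crops included, and the job is handed in when it is done.

```bash
ls; mkdir -p pics
python3 - <<'E'
from rig import r, grab_frame, camera_params
import cv2
for n in("scene","top"):
    im=grab_frame(n); cv2.imwrite(f"pics/{n}0.png",im[:,:,::-1]); p=camera_params(n); print(n,p)
print(r.sense(), r.nose_length)
E
```

```text
pics
rig.py
steer.py
scene {'fx': 396.6011740562075, 'fy': 396.6011740562075, 'cx': 312.71106263526127, 'cy': 201.1263680704856, 'dist_coeffs': array([0.0067293, 0.       , 0.       , 0.       , 0.       ]), 'rvec': array([ 1.72577351,  1.65553957, -0.81466623]), 'tvec': array([ 101.86029255, -266.0215952 , 1401.89860794])}
top {'fx': 459.0878646788578, 'fy': 459.0878646788578, 'cx': 314.42052014461484, 'cy': 200.75092201258965, 'dist_coeffs': array([-0.00989943,  0.        ,  0.        ,  0.        ,  0.        ]), 'rvec': array([ 2.09838732, -2.12877729,  0.20863207]), 'tvec': array([ -79.9977298 ,  618.12467168, 1156.69959158])}
{'clock': 0.1, 'qpos': array([-1.14838146e+00,  3.53583791e-01,  1.63406177e+00,  3.14637550e-06,
        1.15517906e+00, -2.41780490e-03]), 'qvel': array([ 0.00069106, -0.00115144, -0.00110996, -0.00090262,  0.0001987 ,
       -0.00010704]), 'joint_efforts': array([-1.74174666e-04, -6.06356978e+01, -3.42820287e+01,  7.68419227e-06,
        4.02593985e-03, -4.99130934e-06]), 'eef_pos': array([ 257.43411074, -569.0865406 ,  252.63280774]), 'tcp_rot': array([-3.14036069e+00, -5.85560831e-06,  4.24831399e-01]), 'contact_force': array([ 0.25240302, -0.2304673 ,  0.02458981]), 'wrist_torque': array([ 0.03326391, -0.00246123,  0.00620718]), 'grasp_force': 0.0, 'opening': 1.0012094874414015} 22.0
```

View pics/scene0.png

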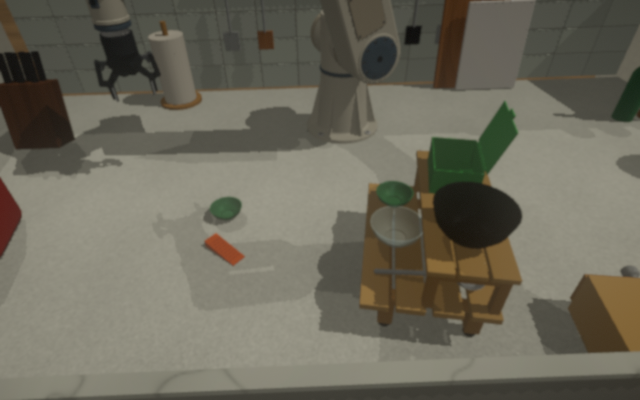

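View pics/top0.png

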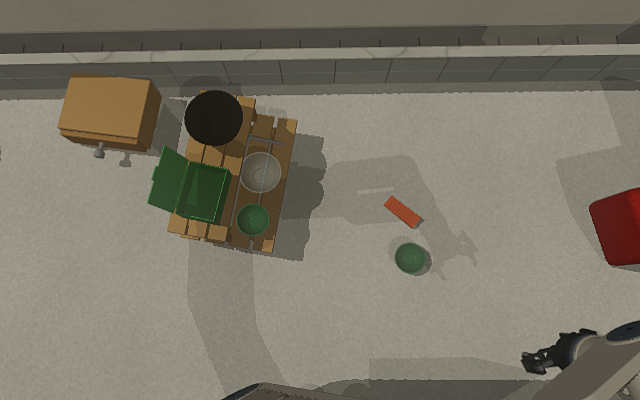

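The wedge shows at top (403,212) and scene (224,249). The stand's front lower-tier edge runs from top (296,119) to (272,251), and dish_c is at top (410,258). I'll enlarge the wedge and the stand's front corner.

```bash
cat > h.py <<'E'
import numpy as np,cv2
from rig import r, grab_frame, camera_params
from scipy.spatial.transform import Rotation as Ro
def ray(n,uv):
    p=camera_params(n);K=np.array([[p['fx'],0,p['cx']],[0,p['fy'],p['cy']],[0,0,1]])
    u=cv2.undistortPoints(np.float64(uv).reshape(-1,1,2),K,p['dist_coeffs']).reshape(-1,2)
    R=cv2.Rodrigues(p['rvec'])[0]; d=np.c_[u,np.ones(len(u))]@R; return -R.T@p['tvec'],d
def plane(n,uv,z):
    c,d=ray(n,uv); return (c+d*((z-c[2])/d[:,2])[:,None])
def proj(n,X):
    p=camera_params(n);K=np.array([[p['fx'],0,p['cx']],[0,p['fy'],p['cy']],[0,0,1]])
    return cv2.projectPoints(np.float64(X).reshape(-1,1,3),p['rvec'],p['tvec'],K,p['dist_coeffs'])[0].reshape(-1,2)
def orange(im):
    h=cv2.cvtColor(im,cv2.COLOR_RGB2HSV); return cv2.inRange(h,(2,150,110),(11,255,255))
E
python3 - <<'E'
from h import *
A=[]
for n,cs in(("top",[(375,185,60,50),(230,90,90,170)]),("scene",[(195,225,60,50),(350,150,130,190)])):
    im=cv2.imread(f"pics/{n}0.png")
    h=cv2.cvtColor(im,cv2.COLOR_BGR2HSV)
    print(n,h[212,403] if n=="top" else h[249,224])
    m=orange(im[:,:,::-1].copy()); c,_=cv2.findContours(m,0,2)
    for k in c:
        if cv2.contourArea(k)>100: b=cv2.boxPoints(cv2.minAreaRect(k));print(b,cv2.contourArea(k)); print(plane(n,b,8).round(0))
    t=[cv2.resize(im[y:y+hh,x:x+w],(int(w*290/hh),290),interpolation=cv2.INTER_CUBIC) for x,y,w,hh in cs]
    t=np.hstack(t); A.append(t)
W=max(a.shape[1] for a in A)
cv2.imwrite("pics/c.png",np.vstack([np.pad(a,((0,0),(0,W-a.shape[1]),(0,0))) for a in A]));print(W)
# stand front edge first guess
print(plane("top",[(296,119),(272,251)],100))
E
```

```text
top [  8 174 139]
[[382.92004 205.44   ]
 [390.72003 195.04001]
 [420.      217.     ]
 [412.2     227.4    ]] 426.0
[[ 612. -278.    8.]
 [ 641. -301.    8.]
 [ 578. -379.    8.]
 [ 549. -356.    8.]]
[[629. 191.]
 [639. 191.]
 [639. 213.]
 [629. 213.]] 130.0
[[ 643. -966.    8.]
 [ 642. -994.    8.]
 [ 580. -985.    8.]
 [ 580. -957.    8.]]
scene [  9 183 141]
[[204.24393 242.19513]
 [212.82928 231.46341]
 [243.07318 255.65854]
 [234.48782 266.39026]] 457.5
[[ 569. -379.    8.]
 [ 532. -365.    8.]
 [ 618. -281.    8.]
 [ 650. -297.    8.]]
546
[[832.58909627 -42.89976476 100.        ]
 [481.75013098  19.52895213 100.        ]]
```

View pics/c.png

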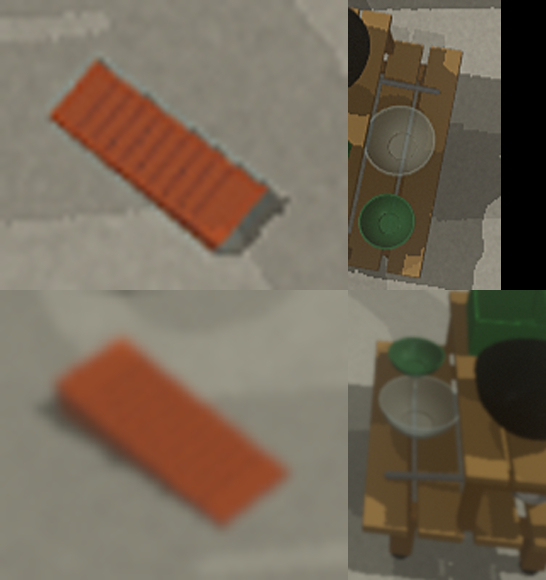

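The upper row shows the wedge's butt at lower right in the top view (dark shadowed end), with the thin end at upper left. The front tier edge runs from top (297,120) to (273,252). In the scene view its corners are about (369,184) and (360,306). I'll fit the edge more accurately.

Run:
```python
from h import *
print("scene",plane("scene",[(369,184),(360,306)],100).round())
# top: wood->counter edge along rows
im=cv2.imread("pics/top0.png");h=cv2.cvtColor(im,cv2.COLOR_BGR2HSV)
pt=[]
for y in range(126,248,3):
    row=h[y,250:320,1].astype(int); w=np.where(row>85)[0]
    pt.append((250+w.max()+.5,y)) 
P=np.float64(pt);f=np.polyfit(P[:,1],P[:,0],1);res=P[:,0]-np.polyval(f,P[:,1]);k=abs(res)<1.5;f=np.polyfit(P[k,1],P[k,0],1)
print(k.sum(),len(k),np.polyval(f,[120,250]))
W=plane("top",[(np.polyval(f,y),y) for y in(120,250)],100);d=W[1]-W[0];print(W,np.arctan2(d[1],d[0])-np.pi/2)
# near end edge (bottom) : per column lowest wood
pt=[]
for x in range(236,270,2):
    w=np.where(h[200:270,x,1]>85)[0]; pt.append((x,200+w.max()+.5))
print(pt)
im=cv2.imread("pics/scene0.png");h=cv2.cvtColor(im,cv2.COLOR_BGR2HSV)
pt=[]
for y in range(190,300,4):
    w=np.where(h[y,340:390,1]>85)[0]; pt.append((340+w.min()-.5,y))
P=np.float64(pt);f=np.polyfit(P[:,1],P[:,0],1);res=P[:,0]-np.polyval(f,P[:,1]);k=abs(res)<1.5;f=np.polyfit(P[k,1],P[k,0],1)
for z in (100,85):
  W=plane("scene",[(np.polyval(f,y),y) for y in(185,305)],z);d=W[0]-W[1];print(z,W,np.arctan2(d[1],d[0])-np.pi/2)
```

```text
scene [[483.  22. 100.]
 [836. -44. 100.]]
41 41 [297.21358885 272.31579559]
[[829.70944612 -46.12192966 100.        ]
 [484.25307533  18.7446977  100.        ]] 1.385186763558857
[(236, np.float64(246.5)), (238, np.float64(246.5)), (240, np.float64(247.5)), (242, np.float64(247.5)), (244, np.float64(247.5)), (246, np.float64(248.5)), (248, np.float64(246.5)), (250, np.float64(239.5)), (252, np.float64(240.5)), (254, np.float64(249.5)), (256, np.float64(249.5)), (258, np.float64(250.5)), (260, np.float64(250.5)), (262, np.float64(250.5)), (264, np.float64(251.5)), (266, np.float64(251.5)), (268, np.float64(252.5))]
100 [[487.35832197  22.41214514 100.        ]
 [833.55055405 -46.44046472 100.        ]] 1.3744726456454464
85 [[467.34968268  26.28196197  85.        ]
 [822.56784231 -44.36577387  85.        ]] 1.3744726456454464
```

Run:
```python
from h import *
print("far front leg px", proj("scene",[681+.19*-84+.982*140,106-.982*84-.19*140,0]), "bare", proj("top",[527,50,13]),proj("top",[520.5,14.6,85]))
# dish_c, dish_a green by hsv
for n,c0,z in(("top",(410,258),32),("scene",(226,209),32),("top",(253,220),132),("scene",(394,194),132)):
    im=cv2.imread(f"pics/{n}0.png");h=cv2.cvtColor(im,cv2.COLOR_BGR2HSV)
    m=cv2.inRange(h,(45,70,20),(90,255,255));x,y=c0
    sub=np.zeros_like(m);sub[y-24:y+24,x-24:x+24]=m[y-24:y+24,x-24:x+24]
    ct=max(cv2.findContours(sub,0,2)[0],key=cv2.contourArea).reshape(-1,2)
    W=plane(n,ct,z)[:,:2].astype(np.float32);print(n,cv2.minEnclosingCircle(W))
# wedge corners with heights; quad fit
for n,sc in(("top",1),("scene",1)):
    im=cv2.imread(f"pics/{n}0.png");h=cv2.cvtColor(im,cv2.COLOR_BGR2HSV)
    m=cv2.inRange(h,(0,120,60),(15,255,255));x,y=(403,212) if n=="top" else (224,249)
    sub=np.zeros_like(m);sub[y-30:y+30,x-35:x+35]=m[y-30:y+30,x-35:x+35]
    ct=max(cv2.findContours(sub,0,2)[0],key=cv2.contourArea)
    q=cv2.boxPoints(cv2.minAreaRect(ct))
    W=plane(n,q,11)[:,:2]; # sort: thin end has larger y
    o=np.argsort(W[:,1]); but,th=q[o[:2]].mean(0),q[o[2:]].mean(0)
    B=plane(n,[but],19)[0];T=plane(n,[th],3)[0];d=T-B
    print(n,q.round(1).tolist(),"butt",B.round(1),"thin",T.round(1),np.hypot(d[0],d[1]),np.arctan2(d[1],d[0]))
```

```text
far front leg px [[375.86175699 322.33296326]] bare [[263.96562081 237.46620656]] [[274.5517793  236.38561739]]
top ((464.9297180175781, -339.9239196777344), 40.20626449584961)
scene ((470.9402160644531, -338.40496826171875), 40.35157775878906)
top ((558.1152954101562, 65.76593017578125), 41.062686920166016)
scene ((563.1146240234375, 64.25918579101562), 42.90782165527344)
top [[382.3999938964844, 205.8000030517578], [390.6000061035156, 194.89999389648438], [420.29998779296875, 217.1999969482422], [412.20001220703125, 228.10000610351562]] butt [ 560.6 -365.    19. ] thin [ 627.1 -289.4    3. ] 100.69090669426402 0.850283223204954
scene [[203.3000030517578, 243.0], [213.1999969482422, 230.89999389648438], [244.0, 255.8000030517578], [234.10000610351562, 268.0]] butt [ 562.9 -368.7   19. ] thin [ 632.1 -289.7    3. ] 105.08646297834409 0.8516807455511427
```

Wedge: yaw 0.851, butt at about (561.5,-366.5). Stand: yaw about 1.38, bare leg edge at about (527,50). Dish_c is at (468,-339), so a tilted grasp near the butt clears it. Moving over now.

The rows are not in the units I measure in: shifts go in shares of 1000 mm and turns go in shares of 2 rad. I convert before sending: 36.8 mm / 1000 = 0.0368, -6.3 mm / 1000 = -0.0063.

```bash
python3 steer.py '[[[0,0,0,0.0368,-0.0063,0.012,1],[0,0,0,0.0368,-0.0063,0.012,1],[0,0,0,0.0368,-0.0063,0.012,1],[0,0,0,0.0368,-0.0063,0.012,1],[0,0,0,0.0368,-0.0063,0.012,0.65]]]' 40
python3 steer.py '[[[0,0,0,0.0368,-0.0063,0.012,0.65],[0,0,0,0.0368,-0.0063,0.012,0.65],[0,0,0,0.0368,-0.0063,0.012,0.65],[0,0,0,0.0368,-0.0063,0.012,0.65],[0,0,0,0.0368,-0.0063,0.012,0.65]]]'
python3 steer.py '[[[0,0,-0.0535,0,0,0,0.65],[0,0,-0.0535,0,0,0,0.65],[0,0,-0.053,0,0,0,0.65],[0,0,-0.053,0,0,0,0.65],[0,0.056,0,0,0,0,0.65]]]'
python3 steer.py '[[[0,0.056,0,0,0,0,0.65],[0,0.056,0,0,0,0,0.65],[0,0.056,0,0,0,0,0.65],[0,0.056,0,0,0,0,0.65],[0,0.056,0,0,0,0,0.65]]]'
python3 steer.py '[[[0,0.0565,0,0,0,0,0.65],[0,0,0,0,0,0,0.65]]]'
cat >> h.py <<'E'
def goal(P,head,th):
    """commanded-frame correction from measured pose to TCP P with heading, tilt"""
    s=r.sense();R=Ro.from_euler('xyz',s['tcp_rot']).as_matrix()
    f=np.array([np.cos(head),np.sin(head),0]);u=np.array([0,0,1.])
    z=f*np.sin(th)-u*np.cos(th);x=f*np.cos(th)+u*np.sin(th);G=np.c_[x,np.cross(z,x),z]
    print("t",s['clock'],"pos",s['eef_pos'].round(1),"q",s['qpos'].round(2),"F",s['contact_force'].round(1),"open",round(s['opening'],2))
    print("rotvec",Ro.from_matrix(R.T@G).as_rotvec().round(4),"d(in current axes)",(R.T@(np.array(P)-s['eef_pos'])).round(1),"d(in goal axes)",(G.T@(np.array(P)-s['eef_pos'])).round(1))
E
python3 -c "
from h import *
goal([567,-360.5,26],.851,np.pi/4)"
```

```text
clock: 0.52
eef_pos: [413.2, -463.7, 192.5]
tcp_rot: [-3.141, 0.0, 0.424]
contact_force: [-0.3, -0.8, -0.2]
opening: 0.883
grasp_force: 0.0
clock: 0.93
eef_pos: [568.1, -359.0, 132.3]
tcp_rot: [-3.141, 0.0, 0.425]
contact_force: [0.3, -0.1, 0.7]
opening: 0.651
grasp_force: 0.0
clock: 1.35
eef_pos: [568.5, -358.2, 132.9]
tcp_rot: [3.141, -0.11, 0.862]
contact_force: [0.0, 0.5, -0.5]
opening: 0.649
grasp_force: 0.0
clock: 1.77
eef_pos: [567.2, -361.1, 134.1]
tcp_rot: [3.138, -0.677, 0.852]
contact_force: [0.6, 0.5, -1.2]
opening: 0.652
grasp_force: 0.0
clock: 1.93
eef_pos: [564.5, -361.4, 130.4]
tcp_rot: [-3.135, -0.79, 0.842]
contact_force: [-0.7, 1.0, -0.2]
opening: 0.649
grasp_force: 0.0
t 1.9333 pos [ 564.5 -361.4  130.4] q [-0.91  0.68  1.65  0.86  1.18 -0.68] F [-0.7  1.  -0.2] open 0.65
rotvec [-0.0005 -0.0047 -0.006 ] d(in current axes) [-72.5   1.7  75.1] d(in goal axes) [-72.2   1.3  75.4]
```

In the tool's units: 18.8 mm / 1000 = 0.0188, -18 mm / 1000 = -0.018.

```bash
python3 steer.py '[[[0,0,0,-0.018,0.0003,0.0188,0.65],[0,0,0,-0.018,0.0003,0.0188,0.65],[0,0,0,-0.018,0.0003,0.0188,0.65],[0,0,0,-0.01,0.0002,0.01,0.65],[0,0,0,0,0,0,0.65]]]'
python3 -c "
from h import *
goal([567,-360.5,26],.851,np.pi/4)
im=grab_frame('top')[170:270,350:470];im2=grab_frame('scene')[190:290,170:290]
cv2.imwrite('pics/g1.png',cv2.resize(np.hstack([im,im2])[:,:,::-1],None,fx=3.3,fy=3.3,interpolation=2))"
```

```text
clock: 2.35
eef_pos: [567.9, -358.1, 38.0]
tcp_rot: [-3.135, -0.783, 0.847]
contact_force: [-0.6, 0.7, 0.7]
opening: 0.649
grasp_force: 0.0
t 2.35 pos [ 567.9 -358.1   38. ] q [-0.9   0.81  1.66  0.9   1.08 -0.79] F [-0.6  0.7  0.7] open 0.65
rotvec [-0.0043  0.0024 -0.0027] d(in current axes) [-10.2   1.    6.8] d(in goal axes) [-10.2   0.9   6.8]
```

View pics/g1.png

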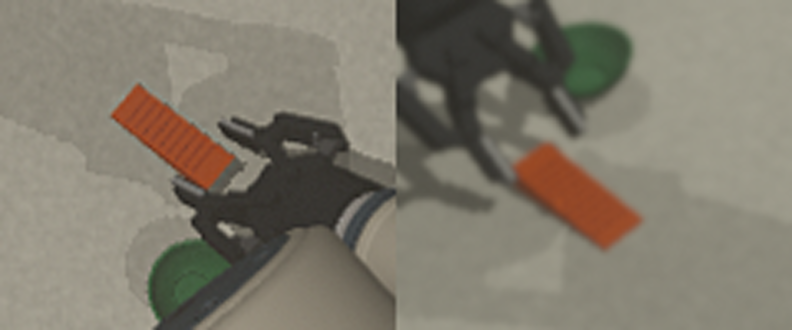

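The fingers straddle the butt, one on each side (tips at about (178,182) and (225,125) in the crop), and clear dish_c. Lowering the last 12 mm and closing.

In the tool's units: -5 mm / 1000 = -0.005, 3.5 mm / 1000 = 0.0035.

```bash
python3 steer.py '[[[0,0,0,-0.005,0.0005,0.0035,0.65],[0,0,0,-0.005,0.0005,0.0035,0.65],[0,0,0,0,0,0,0.65],[0,0,0,0,0,0,0.3],[0,0,0,0,0,0,0.3]]]' 40
python3 steer.py '[[[0,0,0,0,0,0,0.3],[0,0,0,0,0,0,0.3],[0,0,0,0,0,0,0.3],[0,0,0,0,0,0,0.3]]]'
python3 -c "
from h import *
goal([567,-360.5,26],.851,np.pi/4)"
```

```text
clock: 2.87
eef_pos: [568.2, -362.4, 29.6]
tcp_rot: [3.141, -0.785, 0.851]
contact_force: [0.4, 0.4, 1.3]
opening: 0.401
grasp_force: 39.8
clock: 3.2
eef_pos: [568.2, -362.4, 29.6]
tcp_rot: [3.141, -0.785, 0.851]
contact_force: [-2.6, -0.8, 5.4]
opening: 0.407
grasp_force: 40.2
t 3.2 pos [ 568.2 -362.4   29.6] q [-0.91  0.82  1.65  0.91  1.08 -0.81] F [-2.6 -0.8  5.4] open 0.41
rotvec [0.0006 0.0002 0.0002] d(in current axes) [-2.1 -2.2  3. ] d(in goal axes) [-2.1 -2.2  3. ]
```

In the tool's units: -7 mm / 1000 = -0.007.

```bash
python3 steer.py '[[[0,0,0,0.007,0,-0.007,0.3],[0,0,0,0.007,0,-0.007,0.3],[0,0,0,0.007,0,-0.007,0.3],[0,0,0,0.007,0,-0.007,0.3],[0,0,0,0,0,0,0.3]]]'
python3 steer.py '[[[0.0375,0,-0.0375,0,0,0,0.3],[0.0375,0,-0.0375,0,0,0,0.3],[0.0375,0,-0.0375,0,0,0,0.3],[0.0375,0,-0.0375,0,0,0,0.3],[0.037,0,-0.037,0,0,0,0.3]]]'
python3 -c "
from h import *
goal([502,-80,70],1.38,np.pi/4)"
```

```text
clock: 3.62
eef_pos: [569.1, -362.9, 71.4]
tcp_rot: [3.137, -0.785, 0.854]
contact_force: [-0.4, -0.6, -0.0]
opening: 0.4
grasp_force: 39.9
clock: 4.03
eef_pos: [568.0, -362.7, 68.8]
tcp_rot: [-3.141, -0.785, 1.384]
contact_force: [0.5, 0.3, -1.7]
opening: 0.404
grasp_force: 40.0
t 4.0333 pos [ 568.  -362.7   68.8] q [-0.84  0.89  1.37  0.6   1.46 -0.9 ] F [ 0.5  0.3 -1.7] open 0.4
rotvec [-0.0032  0.0008  0.0028] d(in current axes) [ 188.7 -117.3  186.7] d(in goal axes) [ 188.3 -118.4  186.5]
```

In the tool's units: 18.8 mm / 1000 = 0.0188, -11.8 mm / 1000 = -0.0118.

```bash
python3 steer.py '[[[0,0,0,0.0188,-0.0118,0.0186,0.3],[0,0,0,0.0188,-0.0118,0.0186,0.3],[0,0,0,0.0188,-0.0118,0.0186,0.3],[0,0,0,0.0188,-0.0118,0.0186,0.3],[0,0,0,0.0188,-0.0118,0.0186,0.3]]]'
python3 steer.py '[[[0,0,0,0.0188,-0.0118,0.0186,0.3],[0,0,0,0.0188,-0.0118,0.0186,0.3],[0,0,0,0.0188,-0.0118,0.0186,0.3],[0,0,0,0.0188,-0.0118,0.0186,0.3],[0,0,0,0.0188,-0.0118,0.0186,0.3]]]'
python3 steer.py '[[[0,0,0,0,0,0,0.3],[0,0,0,0,0,0,0.3]]]'
python3 - <<'E'
from h import *
goal([502,-80,33],1.38,np.pi/4)
a=grab_frame('top');b=grab_frame('scene');np.save('a.npy',a)
m=orange(a);m[:,450:]=0;ct=max(cv2.findContours(m,0,2)[0],key=cv2.contourArea);print(cv2.boxPoints(cv2.minAreaRect(ct)))
cv2.imwrite('pics/p1.png',cv2.resize(np.hstack([a[100:320,210:410],b[120:340,300:500]])[:,:,::-1],None,fx=2,fy=2,interpolation=2))
E
```

```text
clock: 4.45
eef_pos: [534.9, -219.8, 69.3]
tcp_rot: [-3.141, -0.785, 1.379]
contact_force: [0.4, -0.4, -1.1]
opening: 0.398
grasp_force: 40.1
clock: 4.87
eef_pos: [502.2, -78.9, 70.2]
tcp_rot: [3.141, -0.784, 1.38]
contact_force: [0.3, -0.1, -0.6]
opening: 0.403
grasp_force: 40.1
clock: 5.03
eef_pos: [502.0, -78.8, 70.3]
tcp_rot: [-3.141, -0.785, 1.381]
contact_force: [0.3, -0.7, -0.5]
opening: 0.405
grasp_force: 40.2
t 5.0333 pos [502.  -78.8  70.3] q [-0.58  0.64  1.95  0.83  1.09 -0.99] F [ 0.3 -0.7 -0.5] open 0.4
rotvec [-0.0015  0.0003  0.0006] d(in current axes) [-27.2   0.2  25.5] d(in goal axes) [-27.2   0.2  25.5]
[[291.56763 243.5946 ]
 [293.08112 234.51352]
 [314.32434 238.05405]
 [312.81085 247.13513]]
```

View pics/p1.png

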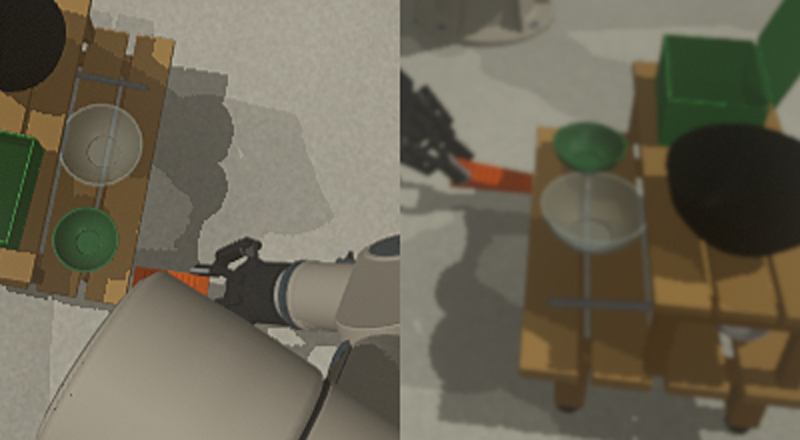

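The wedge is held level in front of the near leg. Its tip is at about (135,275) in the top crop, still below and in front of the tier. Nothing has been disturbed. Lowering to the counter.

In the tool's units: -9 mm / 1000 = -0.009, -7 mm / 1000 = -0.007.

```bash
python3 steer.py '[[[0,0,0,-0.009,0.0002,0.009,0.3],[0,0,0,-0.009,0,0.009,0.3],[0,0,0,-0.007,0,0.007,0.3],[0,0,0,-0.0015,0,0.001,0.3],[0,0,0,0,0,0,0.3]]]'
python3 steer.py '[[[0,0,0,-0.001,0,0.001,0.3],[0,0,0,0,0,0,0.3]]]'
python3 -c "
from h import *
goal([502,-80,30],1.38,np.pi/4)"
```

```text
clock: 5.55
eef_pos: [502.0, -80.4, 31.4]
tcp_rot: [-3.138, -0.786, 1.377]
contact_force: [0.0, -0.1, -1.1]
opening: 0.4
grasp_force: 40.2
clock: 5.72
eef_pos: [502.7, -80.6, 31.3]
tcp_rot: [-3.141, -0.785, 1.379]
contact_force: [0.1, 0.1, -1.1]
opening: 0.404
grasp_force: 40.2
t 5.7167 pos [502.7 -80.6  31.3] q [-0.59  0.72  1.94  0.85  1.05 -1.05] F [ 0.1  0.1 -1.1] open 0.4
rotvec [ 0.0001  0.0002 -0.0006] d(in current axes) [-0.6 -0.8  1.2] d(in goal axes) [-0.6 -0.8  1.2]
```

In the tool's units: -0.7 mm / 1000 = -0.0007, -0.5 mm / 1000 = -0.0005.

```bash
python3 steer.py '[[[0,0,0,-0.0007,-0.0005,0.0007,0.3],[0,0,0,0,0,0,0.3]]]'
python3 steer.py '[[[0,0,0,-0.0005,0,0.0005,0.3],[0,0,0,0,0,0,0.3]]]'
```

```text
clock: 5.88
eef_pos: [502.3, -80.4, 30.7]
tcp_rot: [3.141, -0.785, 1.38]
contact_force: [0.0, 1.3, -1.5]
opening: 0.4
grasp_force: 40.2
clock: 6.05
eef_pos: [502.3, -80.4, 29.9]
tcp_rot: [3.141, -0.785, 1.38]
contact_force: [0.4, -0.0, -0.9]
opening: 0.406
grasp_force: 40.2
```

In the tool's units: -0.35 mm / 1000 = -0.0004.

```bash
python3 steer.py '[[[0,0,0,-0.0004,0,0.0004,0.3],[0,0,0,0,0,0,0.3]]]'
python3 steer.py '[[[0,0,0,-0.0004,0,0.0004,0.3],[0,0,0,0,0,0,0.3]]]'
```

```text
clock: 6.22
eef_pos: [502.3, -80.4, 29.6]
tcp_rot: [3.141, -0.785, 1.38]
contact_force: [-0.2, -1.1, 2.5]
opening: 0.399
grasp_force: 40.5
clock: 6.38
eef_pos: [502.3, -80.4, 29.5]
tcp_rot: [3.141, -0.786, 1.38]
contact_force: [-2.1, -3.6, 7.6]
opening: 0.405
grasp_force: 41.1
```

In the tool's units: 7.3 mm / 1000 = 0.0073, 7 mm / 1000 = 0.007.

```bash
python3 steer.py '[[[0,0,0,0.0073,0,0.0067,0.3],[0,0,0,0.007,0,0.007,0.3],[0,0,0,0.007,0,0.007,0.3],[0,0,0,0.007,0,0.007,0.3],[0,0,0,0,0,0,0.3]]]'
python3 -c "
from h import *
goal(np.array([527,50,29.8])-52*np.array([.19,.982,0]),1.38,np.pi/4)"
```

```text
clock: 6.8
eef_pos: [509.8, -39.6, 29.6]
tcp_rot: [-3.141, -0.786, 1.38]
contact_force: [1.0, 2.3, 3.2]
opening: 0.4
grasp_force: 40.4
t 6.8 pos [509.8 -39.6  29.6] q [-0.51  0.71  1.98  0.92  1.01 -1.05] F [1.  2.3 3.2] open 0.4
rotvec [-0.0009 -0.0009  0.0001] d(in current axes) [27.9 -0.1 27.6] d(in goal axes) [27.9 -0.1 27.6]
```

In the tool's units: 7 mm / 1000 = 0.007.

```bash
python3 steer.py '[[[0,0,0,0.007,0,0.007,0.3],[0,0,0,0.007,0,0.007,0.3],[0,0,0,0.007,0,0.007,0.3],[0,0,0,0.007,0,0.007,0.3],[0,0,0,0,0,0,0.3]]]'
python3 - <<'E'
from h import *
a=grab_frame('top');b=grab_frame('scene')
goal(np.array([527,50,29.8])-52*np.array([.19,.982,0]),1.38,np.pi/4)
cv2.imwrite('pics/p2.png',cv2.resize(np.hstack([a[180:290,220:360],b[130:240,310:450]])[:,:,::-1],None,fx=2.8,fy=2.8,interpolation=2))
E
```

```text
clock: 7.22
eef_pos: [517.4, -1.3, 29.6]
tcp_rot: [-3.141, -0.786, 1.38]
contact_force: [1.0, 2.0, 4.0]
opening: 0.404
grasp_force: 40.4
t 7.3167 pos [517.1  -1.9  29.5] q [-0.45  0.7   2.    0.98  0.97 -1.05] F [0.8 3.9 6.1] open 0.4
rotvec [-0.0009 -0.0011  0.    ] d(in current axes) [ 0.8 -0.2  0.4] d(in goal axes) [ 0.8 -0.2  0.4]
```

View pics/p2.png

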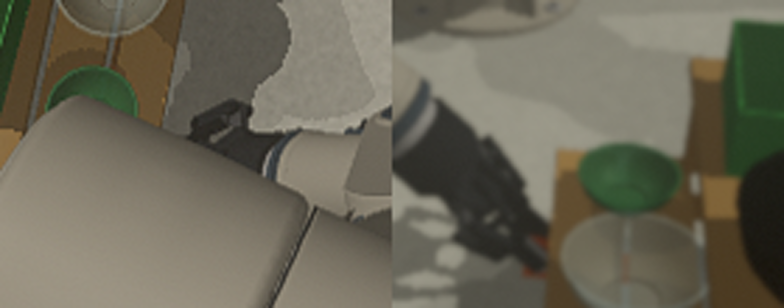

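The wedge tip is about 40 mm under the leg, and the gripper is clear of the tier and dish_a. I'll release, back off, steepen the tool to about 0.55 rad, then close for the butt push.

In the tool's units: -10 mm / 1000 = -0.01.

```bash
python3 steer.py '[[[0,0,0,0,0,0,0.62],[0,0,0,0,0,0,0.62],[0,0,0,0,0,0,0.62],[0,0,0,0,0,0,0.62],[0,0,0,-0.01,0,-0.01,0.62]]]'
python3 steer.py '[[[0,0,0,-0.015,0,-0.015,0.62],[0,0,0,-0.015,0,-0.015,0.62],[0,-0.059,0,0,0,0,0],[0,-0.059,0,0,0,0,0],[0,0,0,0,0,0,0]]]'
python3 steer.py '[[[0,0,0,0,0,0,0],[0,0,0,0,0,0,0],[0,0,0,0,0,0,0],[0,0,0,0,0,0,0]]]' 30
python3 - <<'E'
from h import *
g=np.array([np.cos(1.38),np.sin(1.38),0])
goal(np.array([527,50,27])-(60+10+20.9)*g,1.38,.55)
a=grab_frame('top');b=grab_frame('scene')
cv2.imwrite('pics/p3.png',cv2.resize(np.hstack([a[180:290,220:360],b[130:240,310:450]])[:,:,::-1],None,fx=2.8,fy=2.8,interpolation=2))
E
```

```text
clock: 7.73
eef_pos: [514.1, -15.4, 29.1]
tcp_rot: [-3.14, -0.786, 1.38]
contact_force: [-0.4, 0.3, 0.6]
opening: 0.621
grasp_force: 0.0
clock: 8.15
eef_pos: [507.3, -58.2, 30.4]
tcp_rot: [3.139, -0.543, 1.381]
contact_force: [0.7, -0.0, 0.1]
opening: 0.2
grasp_force: 0.0
clock: 8.48
eef_pos: [506.1, -58.3, 28.6]
tcp_rot: [-3.14, -0.551, 1.378]
contact_force: [0.2, 0.2, 0.4]
opening: -0.001
grasp_force: 0.0
t 8.4833 pos [506.1 -58.3  28.6] q [-0.44  0.61  2.    0.75  0.84 -0.85] F [0.2 0.2 0.4] open -0.0
rotvec [-0.0008 -0.0006 -0.0014] d(in current axes) [15.7 -0.1 11.5] d(in goal axes) [15.7 -0.1 11.5]
```

View pics/p3.png

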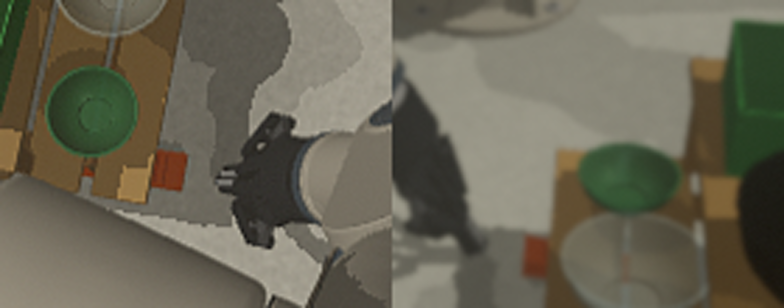

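The wedge sits square, its butt at crop (186,171) still standing out. The closed tips at (225,180) line up with it along the push direction. Approaching, then pushing gently.

In the tool's units: 7.9 mm / 1000 = 0.0079, 7.8 mm / 1000 = 0.0078.

```bash
python3 steer.py '[[[0,0,0,0.0079,0,0.0058,0],[0,0,0,0.0078,0,0.0057,0],[0,0,0,0.0043,0,0.0026,0],[0,0,0,0.0026,0,0.0016,0],[0,0,0,0,0,0,0]]]'
python3 steer.py '[[[0,0,0,0.0026,0,0.0016,0],[0,0,0,0.0026,0,0.0016,0],[0,0,0,0,0,0,0]]]'
python3 steer.py '[[[0,0,0,0.0026,0,0.0016,0],[0,0,0,0.0026,0,0.0016,0],[0,0,0,0,0,0,0]]]'
```

```text
clock: 9.0
eef_pos: [511.6, -30.1, 27.6]
tcp_rot: [-3.141, -0.549, 1.381]
contact_force: [-0.4, 1.4, 0.6]
opening: -0.005
grasp_force: 0.0
clock: 9.25
eef_pos: [512.9, -24.8, 27.6]
tcp_rot: [-3.141, -0.549, 1.38]
contact_force: [0.2, -0.0, -0.5]
opening: -0.002
grasp_force: 0.0
clock: 9.5
eef_pos: [514.0, -18.8, 27.6]
tcp_rot: [-3.141, -0.549, 1.38]
contact_force: [0.4, -0.6, 1.0]
opening: 0.003
grasp_force: 0.0
```

In the tool's units: 1.7 mm / 1000 = 0.0017, 1.05 mm / 1000 = 0.0011.

```bash
python3 steer.py '[[[0,0,0,0.0017,0,0.0011,0],[0,0,0,0.0017,0,0.0011,0],[0,0,0,0,0,0,0]]]'
python3 steer.py '[[[0,0,0,0.0017,0,0.0011,0],[0,0,0,0,0,0,0]]]'
python3 -c "
from h import *
b=grab_frame('scene')
m=orange(b);c=np.argwhere(m[205:235,350:375]);print(len(c),c.min(0)+[205,350],c.max(0)+[205,350]) if len(c) else print(0)
print(proj('scene',np.array([[527,50,9.5]])-[[38*.19,38*.982,0]]))
goal([514,-8,27],1.38,.55)"
```

```text
clock: 9.75
eef_pos: [514.8, -15.0, 27.6]
tcp_rot: [-3.141, -0.549, 1.38]
contact_force: [0.8, -0.4, -0.5]
opening: 0.003
grasp_force: 0.0
clock: 9.92
eef_pos: [515.2, -13.1, 27.5]
tcp_rot: [-3.141, -0.549, 1.38]
contact_force: [0.5, -0.1, 0.9]
opening: -0.003
grasp_force: 0.0
0
[[364.89599448 221.95850652]]
t 9.9667 pos [515.1 -13.1  27.5] q [-0.35  0.61  2.02  0.81  0.79 -0.82] F [-0.4  0.2  0.7] open -0.0
rotvec [-0.0002  0.0008 -0.0003] d(in current axes) [ 3.8 -2.1  3. ] d(in goal axes) [ 3.8 -2.1  3. ]
```

```bash
for i in 1; do python3 steer.py '[[[0,0,0,0.0017,0,0.0011,0],[0,0,0,0,0,0,0]]]'; done
python3 steer.py '[[[0,0,0,0.0009,0,0.0005,0],[0,0,0,0,0,0,0]]]'
python3 steer.py '[[[0,0,0,0.0009,0,0.0005,0],[0,0,0,0,0,0,0]]]'
```

```text
clock: 10.13
eef_pos: [515.6, -11.1, 27.5]
tcp_rot: [-3.141, -0.549, 1.38]
contact_force: [0.0, 0.1, 0.6]
opening: -0.0
grasp_force: 0.0
clock: 10.3
eef_pos: [515.8, -10.2, 27.5]
tcp_rot: [-3.141, -0.549, 1.38]
contact_force: [0.1, -0.1, 0.0]
opening: -0.004
grasp_force: 0.0
clock: 10.47
eef_pos: [515.9, -9.3, 27.5]
tcp_rot: [-3.141, -0.549, 1.38]
contact_force: [0.4, -0.6, -0.6]
opening: 0.0
grasp_force: 0.1
```

```bash
python3 -c "
from h import *
a=grab_frame('top');b=grab_frame('scene')
cv2.imwrite('pics/p4.png',cv2.resize(np.hstack([a[180:290,220:360],b[180:290,310:450]])[:,:,::-1],None,fx=2.8,fy=2.8,interpolation=2))"
```

```text
(no output)
```

View pics/p4.png

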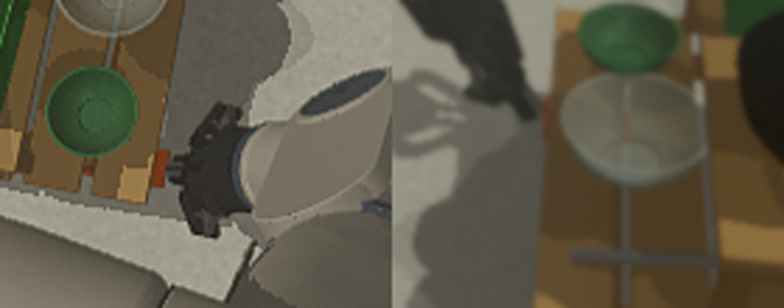

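The wedge has moved about 18 mm with the push and still stands out about 5 px in front of the tier. It is not jammed yet, so I'll continue in fine steps.

In the tool's units: 0.6 mm / 1000 = 0.0006, 0.37 mm / 1000 = 0.0004.

```bash
S='clock|eef_pos|contact'
python3 steer.py '[[[0,0,0,0.0006,0,0.0004,0],[0,0,0,0,0,0,0]]]'|grep -E "$S"
python3 steer.py '[[[0,0,0,0.0006,0,0.0004,0],[0,0,0,0,0,0,0]]]'|grep -E "$S"
python3 steer.py '[[[0,0,0,0.0006,0,0.0004,0],[0,0,0,0,0,0,0]]]'|grep -E "$S"
```

```text
clock: 10.73
eef_pos: [516.1, -8.6, 27.5]
contact_force: [-0.4, 0.7, 0.1]
clock: 10.9
eef_pos: [516.2, -7.9, 27.5]
contact_force: [-0.1, -0.1, 0.0]
clock: 11.07
eef_pos: [516.4, -7.2, 27.5]
contact_force: [0.5, -1.1, 0.3]
```

The rows are not in the units I measure in: shifts go in shares of 1000 mm and turns go in shares of 2 rad. I convert before sending: 0.6 mm / 1000 = 0.0006, 0.37 mm / 1000 = 0.0004.

```bash
S='clock|eef_pos|contact'
python3 steer.py '[[[0,0,0,0.0006,0,0.0004,0],[0,0,0,0,0,0,0]]]'|grep -E "$S"
python3 steer.py '[[[0,0,0,0.0006,0,0.0004,0],[0,0,0,0,0,0,0]]]'|grep -E "$S"
python3 steer.py '[[[0,0,0,0.0006,0,0.0004,0],[0,0,0,0,0,0,0]]]'|grep -E "$S"
```

```text
clock: 11.23
eef_pos: [516.5, -6.7, 27.5]
contact_force: [0.4, -2.6, -0.0]
clock: 11.4
eef_pos: [516.7, -6.2, 27.5]
contact_force: [-1.3, -4.2, 1.1]
clock: 11.57
eef_pos: [516.9, -5.9, 27.5]
contact_force: [-2.3, -6.0, 2.7]
```

```bash
S='clock|eef_pos|contact'
python3 steer.py '[[[0,0,0,0.0002,0,0.0001,0],[0,0,0,0,0,0,0],[0,0,0,0,0,0,0],[0,0,0,0,0,0,0]]]'|grep -E "$S"
python3 -c "
from h import *
for i in range(3): grab_frame('scene'); print(r.sense()['contact_force'].round(1))"
```

```text
clock: 11.9
eef_pos: [517.0, -5.8, 27.4]
contact_force: [-3.0, -8.2, 2.3]
[-1.9 -8.5  2.2]
[-2.1 -7.4  1.9]
[-2.3 -7.8  2.3]
```

About 8 N held with little advance, so the wedge is jammed. Backing straight out and checking.

In the tool's units: -25 mm / 1000 = -0.025, -17 mm / 1000 = -0.017.

```bash
python3 steer.py '[[[0,0,0,-0.0017,0,-0.0011,0],[0,0,0,-0.0085,0,-0.0052,0],[0,0,0,-0.017,0,-0.0104,0],[0,0,0,-0.025,0,-0.0156,0],[0,0,0,-0.025,0,-0.0156,0]]]'|grep -E 'eef|contact'
python3 steer.py '[[[0,0,0,-0.025,0,-0.0156,0],[0,0,0,-0.025,0,-0.0156,0],[0,0,0,0,0,0,0]]]'|grep -E 'eef|contact'
python3 - <<'E'
from h import *
a=grab_frame('top');b=grab_frame('scene')
for n,im,o in(("top",a,cv2.imread('pics/top0.png')),("scene",b,cv2.imread('pics/scene0.png'))):
    def edge(h,rng,sl,fn):
        P=np.float64([(sl.start+fn(np.where(h[y,sl,1]>85)[0]),y) for y in rng]);f=np.polyfit(P[:,1],P[:,0],1);k=abs(P[:,0]-np.polyval(f,P[:,1]))<1.5;f=np.polyfit(P[k,1],P[k,0],1);return np.polyval(f,[rng[0],rng[-1]]).round(2)
    for i in(o,im[:,:,::-1].copy()):
        h=cv2.cvtColor(i,cv2.COLOR_BGR2HSV)
        print(n,edge(h,range(126,210,3),slice(250,320),max) if n=="top" else edge(h,range(240,300,4),slice(340,390),min))
    g0=cv2.cvtColor(o,cv2.COLOR_BGR2GRAY);g1=cv2.cvtColor(im,cv2.COLOR_RGB2GRAY)
    s=(slice(90,225),slice(150,300)) if n=="top" else (slice(100,330),slice(355,520))
    print("shift px",cv2.phaseCorrelate(np.float32(g0[s]),np.float32(g1[s])))
m=orange(a);c=np.argwhere(m[225:260,260:300])+[225,260]
q=np.float64([(x,y) for y,x in c]);print(len(q),q.min(0),q.max(0),"expected butt top at",proj('top',[[527-38*.19,50-38*.982,19]]))
cv2.imwrite('pics/p5.png',cv2.resize(np.hstack([a[180:290,220:360],b[130:240,310:450]])[:,:,::-1],None,fx=2.8,fy=2.8,interpolation=2))
E
```

```text
eef_pos: [498.9, -94.8, 28.0]
contact_force: [1.1, -0.3, 0.4]
eef_pos: [488.5, -157.1, 28.6]
contact_force: [0.0, -0.4, 0.2]
top [295.47 280.18]
top [295.47 280.18]
shift px ((-0.057059107669132914, 0.48010042782767925), 0.9523177220850815)
scene [364.51 359.76]
scene [365.17 359.62]
shift px ((0.0035232871900205964, -0.01231912819095271), 0.9505542665057712)
32 [274. 233.] [278. 245.] expected butt top at [[277.47564467 239.65678146]]
```

View pics/p5.png

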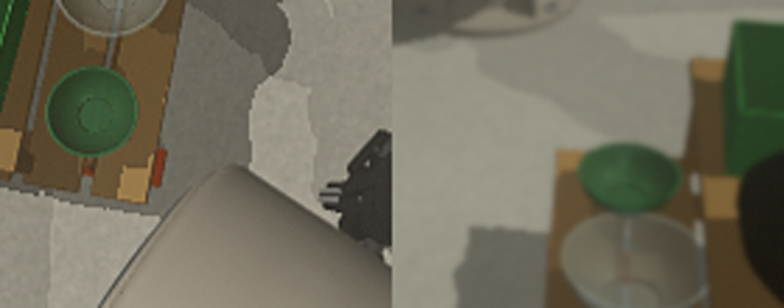

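The wedge is in squarely. The butt's top edge spans top px (276–278, 233–245), where (277.5,239.7) was expected for a jam. The tier edge has not shifted, the dishes are in place and the gripper is clear.

```bash
python3 -c "
from rig import r, grab_frame, camera_params
print(r.sense()['clock']);print(r.sign_off())"
```

```text
12.8167
the job is handed in; nothing more can be done
None
```

I slid the orange wedge thin end first and square under the bare front leg and pushed it with about 8 N until it jammed. The camera check showed the stand and dishes unmoved and the gripper clear, and I handed the job in at 12.8 s (no verdict was returned).

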